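# Dock the scraper and snap its keeper cap on

## Robot

A 6-joint arm with a two-finger parallel gripper is mounted at the origin on a cart in front of the work surface, level with it; the furniture and walls round the work are solid. World frame = base frame: x ahead of the robot, y to its left, z up, the work surface at z = 0. Lengths are in m, angles in rad, forces in N, time in s.
With the tool pointing down it reaches from about 0.375 to 0.9 m from the base axis. Payload 3.1 kg.
Tool frame: the origin (TCP) lies at the very end of the fingers, on their centre line; the grasp point (between the pads) lies 19 mm behind it (manip.pinch_z is the distance from the TCP to the grasp point, in m); z points along the fingers, y is the direction in which the jaws open and shut (so a half turn about z gives the same grasp; the last joint's range is limited). The gripper opens to 85 mm and grips with 20 to 120 N. Pads are 22 mm wide; open, the fingers measure 114 mm over their backs; the gripper's body (76 mm by 85 mm) begins 54 mm behind the grasp point. The pads swing forward as they close: fully open they stand 13 mm farther back than shut.
Start: joints at [-1.381, 0.527, 1.433, -0, 1.181, -0.178], TCP at [0.225, -0.583, 0.231] pointing down, gripper open.
Joint ranges: [-3.08, 3.08], [-0.75, 2.2], [0.22, 2.44], [-1.43, 4.57], [0, 2.65], [-2.85, 2.85]. Speed limits (rad/s): [2.79, 2.79, 3.14, 3.14, 3.14, 3.14].

## Interface

Orientations are given as a unit quaternion [x, y, z, w].
In Python, from station import manip gives the robot as it stands.
- The arm moves only by the tool drive_tool, never from a script. Its argument "increments" is a list of rows, each a list of 7 numbers: the closure in counts, from 0 (fully open) to 255 (shut), then the shift along the tool's x, y, z in cm, then the turn, a rotation vector about the tool's x, y, z in rad. A call has 1 to 20 rows; each row is the pose to reach, as a shift and turn from the pose commanded when the call began, along the tool's axes at that moment; what a row does not reach only later rows make up. A row lasts 1/10 s, in which the tool goes at most 50 mm and 8.59 degrees, less where a joint would pass 70% of its speed; a pose out of reach is approached as far as the arm can. A call with a gripper value outside its range is refused whole. The fingers move at their own pace and stop on an object; "force" is the grip in N (left out, the last holds). Time passes only in rows, so rows that repeat a pose let the fingers close. It gives the time, the measured TCP pose, the force and the opening at its end, in the units of the state.
- manip.sense(): the state, without advancing time (a new reading comes with each control period).
- manip.snapshot(name): name is "side" or "top"; returns the picture (384x512x3 uint8, red, green, blue); there is no depth.
- manip.camera_model(name): a dict with "mtx" (3x3 intrinsics, pixels), "cam_to_world" (4x4, takes a point from camera to world coordinates). Camera axes: x right, y down, z forward; pixel columns grow to the right and rows downward; lengths in m; the calibration is good to about 2 mm. A picture is of the moment at which its call begins. camera_model takes no time and is no camera call.
- manip.sign_off(): hands the job in, once; it reports no verdict.
The state is a dict: "t": time; "q": joint angles; "qd": joint speeds; "tau": joint torques, N m; "tcp_pos": TCP position; "tool_rot": TCP orientation; "force": force on the tool from outside, world axes, zero at the start; "ft_torque": the same for the moment, N m; "finger_gap": opening from 0.0 (shut) to 1.0 (fully open).
Only numpy, scipy, OpenCV 4.12 (cv2) and the standard library are available. Lean on these libraries where they do the work, as an engineer would, in place of code of your own. Each camera call takes 0.05 s, during which the arm holds its last target. There are 200 camera calls.

## Task

Put the pigment scraper away in its dock: slide its blade flat, edgewise, under the bridge until it is fully home against the stop, and let go of it. Then press the snap cap down onto the stud behind the blade until it clicks fully home, keep pressing firmly with the fingers after the click, and finish like that: still bearing down on the seated cap, not letting go or lifting. Leave the water pot, the glass muller and the tape roll where they stand.

Things in the scene. Friction and masses are not known exactly. Their poses are not given: they have to be found in the camera images.
- scraper: Pigment scraper, 150 g, flat on the bench: steel blade 100 (x) x 56 (y) x 4 mm with an upright dark wooden grip in its middle, 34 (x) x 14 (y) mm, up to 48 mm above the underside. Origin: centre of the blade's underside, below the grip; z up, x along the blade. Both ends are alike: either may go in first. Take the grip across its 14 mm.
- cap: Round black plastic snap cap, 50 g, mouth down on the bench, any yaw. Ribbed skirt 44 mm diameter, 0 to 20 mm high; above its flat shoulder a solid grip 26 mm diameter, 20 to 40 mm high. Mouth 21 mm wide (lip 4 mm tall), wider inside, ceiling 16 mm above the mouth. Origin: centre of the mouth, z up. Fingertips on the grip just above the shoulder can push on the shoulder.
- dock: Dock, fixed: wooden base plate 6 mm thick, x -88 to 80, y -72 to 42 mm in its frame. Origin on the bench, on the slot's centre line; x is the way the scraper slides in, z up. The scraper is home with its origin at (16, 0, 6) mm here, blade against the stop at x = 66; the cap's skirt has room behind the blade only if the scraper's origin is past x = 9 mm.
- slot_mouth (a point): Middle of the slot's mouth, at (36, 0, 10) mm in the dock's frame. The slot lies on the base plate under a low metal bridge (x 36 to 78 mm, top 21 mm above the bench): 60 mm wide, 8 mm tall (z 6 to 14), 30 mm deep to the stop, with flared cheeks before it from x = 22 mm.
- stud_top (a point): Centre of the stud's top, at (-63, -44, 23) mm in the dock's frame. Steel post 18 mm diameter, 17 mm tall on the base plate, top tapered; four spring balls stand 3 mm out of its side. Cap origin 4 mm below this point: lip meets the balls; passing them takes about 9 N, then the force drops and the cap snaps home: origin 16 mm below this point, 7 mm above the bench.
- stud_crown: Tapered top 3 mm of the stud, on which the cap's ceiling rests when it is home. Origin 3 mm below the stud's top, on its axis.
- water_pot: Bystander: round grey-green water pot, 69 mm diameter, 54 mm tall. Origin: centre of its underside.
- glass_muller: Bystander: glass muller with a ball grip, 61 mm diameter, 80 mm tall. Origin: centre of its underside.
- tape_roll: Bystander: roll of tape lying flat, 69 mm diameter, 18 mm tall. Origin: centre of its underside.
Not all that is in view belongs to the job. What is shaped like the scraper but blue is not meant.

How it is judged:
By the outcome, as a careful person would: the job done as asked, in the order asked, and still so for the second after the job is handed in, while the arm keeps its last pose, push and grip.
It also fails if it takes over 64 s, if anything falls off the work surface, if the arm or the gripper's body presses on something with over 40 N, if the wrist force passes 120 N, or if a joint passes its speed limit or range.

## Working session

There is one attempt and no reset: what is moved stays moved. The work goes in short steps, Python scripts to look and compute and a tool call to move; the robot and the scene stay as the last step left them, time stands still between calls to the robot, and variables do not carry over. Pictures are saved under pics/ and viewed, about 8 in all and at most 12, crops included, and the job is handed in when it is done.

Besides the shell and the picture viewer there is one more tool, called after "Request:" in YAML: its name, and indented under it one key for each argument. drive_tool: Moves the arm, as the interface text tells. Its arguments: {"type":"object","properties":{"increments":{"type":"array","items":{"type":"array","items":{"type":"number"}}},"force":{"type":"number"}},"required":["increments"]}

```bash
mkdir -p pics; ls; python3 - <<'E'
from station import manip
import cv2
for n in("side","top"):
    im=manip.snapshot(n); cv2.imwrite(f"pics/{n}0.png",im[:,:,::-1])
    m=manip.camera_model(n); print(n,m["mtx"],m["cam_to_world"])
print(manip.sense(),manip.pinch_z)
E
```

```text
pics
side [[473.76448901   0.         252.02712198]
 [  0.         473.76448901 192.34944182]
 [  0.           0.           1.        ]] [[-0.98814543 -0.09143839  0.1233192   0.35192324]
 [-0.1534615   0.61062763 -0.77690635  1.11063922]
 [-0.00426304 -0.78662121 -0.61742117  0.92716438]
 [ 0.          0.          0.          1.        ]]
top [[409.59797426   0.         255.93862021]
 [  0.         409.59797426 192.72630953]
 [  0.           0.           1.        ]] [[ 4.22334814e-03 -9.90383569e-01  1.38284307e-01  3.65799240e-01]
 [-9.99990135e-01 -4.37302569e-03 -7.78586602e-04 -1.04329602e-03]
 [ 1.37582021e-03 -1.38279655e-01 -9.90392268e-01  1.30945164e+00]
 [ 0.00000000e+00  0.00000000e+00  0.00000000e+00  1.00000000e+00]]
{'t': 0.1, 'q': array([-1.38047773e+00,  5.28355480e-01,  1.43378415e+00, -1.18750919e-05,
        1.18141495e+00, -1.78478022e-01]), 'qd': array([ 0.00332175, -0.00240271, -0.003748  , -0.00025954,  0.00115402,
        0.00111197]), 'tau': array([-7.48993662e-04, -4.43305600e+01, -1.78585804e+01, -1.23337645e-04,
        3.84305720e-03,  2.56234961e-05]), 'tcp_pos': array([ 0.2252201 , -0.58231099,  0.2304392 ]), 'tool_rot': array([ 9.83045864e-01,  1.83357211e-01, -1.12983379e-05, -9.80915370e-04]), 'force': array([0.59091366, 1.08509964, 0.18891382]), 'ft_torque': array([-0.04696026,  0.01229477,  0.00668134]), 'finger_gap': 1.0028811608392088} 0.0187
```

View pics/top0.png

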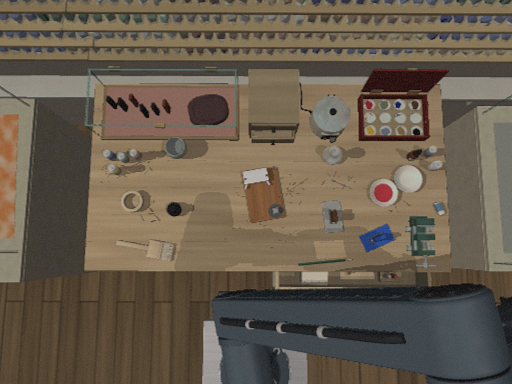

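View pics/side0.png

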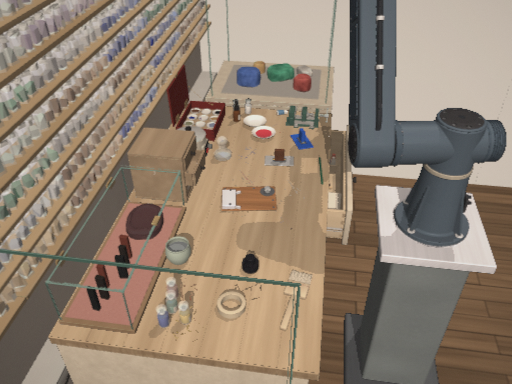

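The top view shows the dock at about (263,193), the scraper at (333,216), the cap at (174,209), the water pot at (176,148), the muller at (333,155) and the tape at (133,201). The blue decoy is at (377,238).

```bash
cat > h.py <<'E'
import numpy as np, cv2
from station import manip
def ray(n,u,v,z):
    m=manip.camera_model(n); T=m["cam_to_world"]
    d=T[:3,:3]@np.linalg.solve(m["mtx"],[u,v,1.]); o=T[:3,3]
    return o+d*(z-o[2])/d[2]
def proj(n,p):
    m=manip.camera_model(n); T=m["cam_to_world"]
    c=m["mtx"]@(T[:3,:3].T@(np.asarray(p)-T[:3,3])); return c[:2]/c[2]
E
python3 - <<'E'
import cv2,numpy as np
t=cv2.imread("pics/top0.png"); s=cv2.imread("pics/side0.png")
f=lambda i,x0,y0,w,h,k:cv2.resize(i[y0:y0+h,x0:x0+w],None,fx=k,fy=k,interpolation=cv2.INTER_CUBIC)
a=f(t,235,160,115,80,6)   #690x480
cv2.imwrite("pics/c1.png",a)
b=np.vstack([f(s,212,180,80,40,7),f(s,240,140,80,40,7)]); cv2.imwrite("pics/c2.png",b)
E
```

```text
(no output)
```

View pics/c1.png

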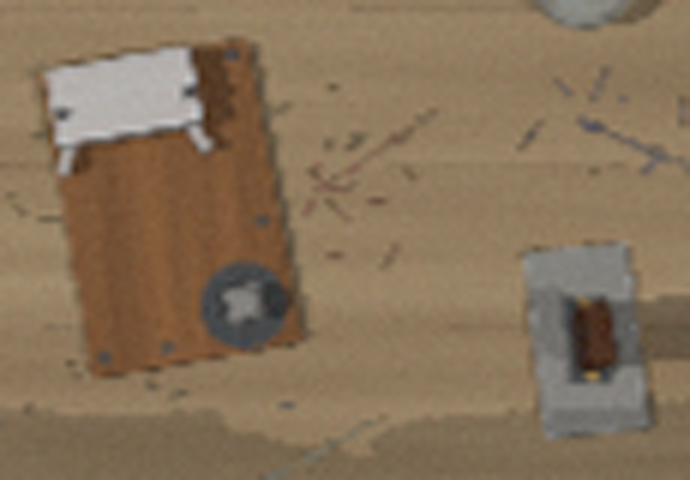

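View pics/c2.png

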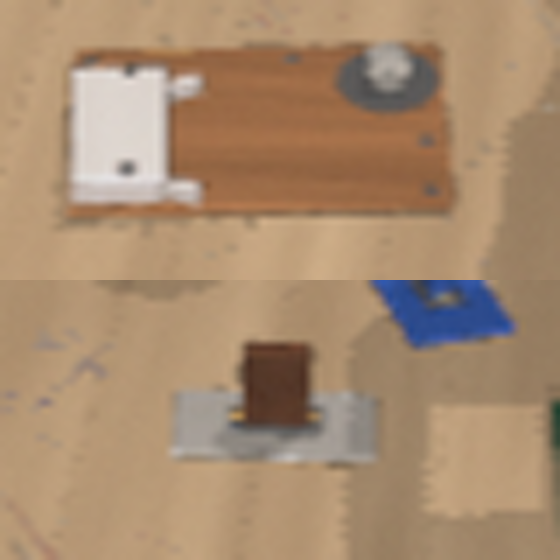

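Dock base corners in the crop are (40,72), (252,40), (303,340) and (95,375), with the stud top at about (243,300). The blade corners are (522,253), (628,243), (650,428) and (548,438). The bridge is at the far end, so dock x points roughly away from the robot.

```bash
python3 - <<'E'
from h import *
def fit(L,W):
    L=np.array(L);W=np.array(W);lc=L.mean(0);wc=W.mean(0);A=L-lc;B=W-wc
    th=np.arctan2((A[:,0]*B[:,1]-A[:,1]*B[:,0]).sum(),(A*B).sum())
    R=np.array([[np.cos(th),-np.sin(th)],[np.sin(th),np.cos(th)]]);o=wc-R@lc
    return th,o,R,np.abs(A@R.T-B).max()
up=lambda pts,z:[ray("top",235+(x+.5)/6-.5,160+(y+.5)/6-.5,z)[:2] for x,y in pts]
W=up([(252,40),(303,340),(95,375)],.006)
th,o,R,e=fit([(.080,-.072),(-.088,-.072),(-.088,.042)],W);print("dock",th,o,e)
sp=up([(243,300)],.023)[0];print("stud",sp,o+R@[-.063,-.044])
us=lambda x,y,z:ray("side",212+x/7,180+y/7,z)[:2]
WS=[us(x,y,.006) for x,y in[(440,45),(453,210)]]
print("side dock corners",WS,"pred",o+R@[-.088,-.072],o+R@[-.088,.042]);print("stud side",us(388,57,.023))
W=up([(522,253),(628,243),(650,428),(548,438)],.004)
t2,o2,R2,e2=fit([(.05,.028),(.05,-.028),(-.05,-.028),(-.05,.028)],W);print("scr",t2,o2,e2)
g=ray("side",240+278/7,140+(345-280)/7,.048);print("grip top far edge side",g, "top grip",up([(596,335)],.048))
S=[ray("side",240+x/7,140+(y-280)/7,.004)[:2] for x,y in[(174,392),(376,395),(373,461),(170,458)]];print("scr side ctr",np.mean(S,0))
t=cv2.imread("pics/top0.png");g=cv2.cvtColor(t,cv2.COLOR_BGR2GRAY)
for n,x0,y0,w,h in[("top",160,195,30,30),("side",236,248,30,28)]:
    c=cv2.cvtColor(cv2.imread(f"pics/{n}0.png"),cv2.COLOR_BGR2GRAY)[y0:y0+h,x0:x0+w]
    m=(c<55).astype(np.uint8);ys,xs=np.nonzero(m);print(n,"cap blob",xs.min()+x0,xs.max()+x0,ys.min()+y0,ys.max()+y0,m.sum())
    for r in m: print(''.join('#' if v else '.' for v in r))
E
```

```text
dock 0.1644898775601965 [ 0.54622812 -0.01083278] 0.002162948911380108
stud [ 0.4920169  -0.06265018] [ 0.49128345 -0.06455507]
side dock corners [array([ 0.46838762, -0.08959979]), array([0.44934613, 0.02544098])] pred [ 0.47120588 -0.09627085] [0.45253848 0.01619038]
stud side [ 0.48817207 -0.05525132]
scr 0.1057809384933803 [ 0.47329723 -0.24657982] 0.0008197402024930252
grip top far edge side [ 0.47085169 -0.2437228   0.048     ] top grip [array([ 0.47227951, -0.2430147 ])]
scr side ctr [ 0.47125228 -0.23844047]
top cap blob 167 180 203 215 150
..............................
..............................
..............................
..............................
..............................
..............................
..............................
..............................
...........#######............
..........#########...........
........############..........
........############..........
........#############.........
.......##############.........
.......##############.........
.......##############.........
.......##############.........
........##########
[... 586 characters left out ...]
..................
.............####.............
..........########............
..........#########...........
..........#########...........
.........###########..........
........#############.........
.......###############........
.......###############........
.......###############........
.......###############........
.......###############........
.......###############........
.......###############........
.......###############........
.......###############........
.......##############.........
........#############.........
.........###########..........
...........#######............
..............................
..............................
..............................
```

```bash
cat >> h.py <<'E'
from scipy.spatial.transform import Rotation as Ro
def inc(p,yaw):
    "shift in tool cm and turn vector from measured pose to tool-down pose"
    s=manip.sense(); R=Ro.from_quat(s["tool_rot"])
    T=Ro.from_euler("z",yaw)*Ro.from_quat([1,0,0,0])
    d=R.inv().apply(np.asarray(p)-s["tcp_pos"])*100; w=(R.inv()*T).as_rotvec()
    print("t",round(s["t"],2),"tcp",s["tcp_pos"].round(4),"F",s["force"].round(1),"gap",round(s["finger_gap"],3),"INC",d.round(2),w.round(3))
E
python3 - <<'E'
from h import *
inc([.472,-.244,.11],.106)
print("cap skirt top",ray("top",173.5,209,.022),"side",ray("side",250,263,.02))
E
```

```text
t 0.1 tcp [ 0.2252 -0.5823  0.2304] F [0.6 1.1 0.2] gap 1.003 INC [ 35.21 -22.64  12.1 ] [-0.002 -0.     0.263]
cap skirt top [0.49256592 0.25784311 0.022     ] side [0.4925727  0.26461754 0.02      ]
```

Request:
drive_tool:
  increments:
    - [0,5,-3,0,0,0,0.07]
    - [0,10,-6,0,0,0,0.13]
    - [0,15,-9.5,0,0,0,0.2]
    - [0,20,-13,0,0,0,0.263]
    - [0,25,-16,0,0,0,0.263]
    - [0,30,-19.3,2,0,0,0.263]
    - [0,35.2,-22.6,5,0,0,0.263]
    - [0,35.2,-22.6,8,0,0,0.263]
    - [0,35.2,-22.6,10,0,0,0.263]
    - [0,35.2,-22.6,12.1,0,0,0.263]
    - [0,35.2,-22.6,12.1,0,0,0.263]
    - [0,35.2,-22.6,12.1,0,0,0.263]
  force: 60

```text
t: 1.3
tcp_pos: [0.4721, -0.2454, 0.1102]
tool_rot: [0.999, 0.053, -0.0, -0.0]
force: [0.2, -0.7, 0.8]
finger_gap: 1.001
```

```bash
python3 - <<'E'
from h import *
inc([.472,-.244,.018],.106)
a=[]
for n in("top","side"):
    im=manip.snapshot(n)[:,:,::-1]; cv2.imwrite(f"pics/{n}1.png",im)
    p=proj(n,manip.sense()["tcp_pos"]); print(n,p)
    x,y=int(p[0])-40,int(p[1])-30
    a.append((x,y,cv2.resize(np.ascontiguousarray(im[y:y+60,x:x+80]),None,fx=5,fy=5,interpolation=cv2.INTER_CUBIC)))
    c=a[-1][2]; cv2.drawMarker(c,tuple(int(v) for v in ((p-[x,y])*5+2)),(0,0,255),cv2.MARKER_CROSS,20,1);print(x,y)
cv2.imwrite("pics/m1.png",np.hstack([v[2] for v in a]))
E
```

```text
t 1.3 tcp [ 0.4721 -0.2454  0.1102] F [ 0.2 -0.7  0.8] gap 1.001 INC [ 0.01 -0.13  9.22] [-0.     0.001 -0.   ]
top [339.10259864 213.50624215]
299 183
side [279.82621218 132.60547687]
239 102
```

View pics/m1.png

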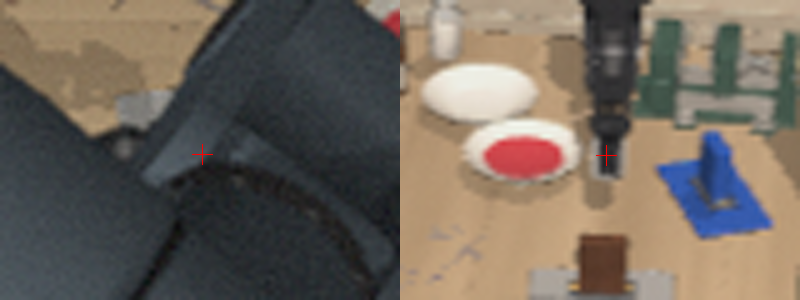

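The side crop shows the open gripper above the brown grip (column ≈605, centred along x). The top view is blocked by the arm. I'll descend and grip.

Request:
drive_tool:
  increments:
    - [0,0,0,3,0,0,0]
    - [0,0,0,6,0,0,0]
    - [0,0,0,8.2,0,0,0]
    - [0,0,0,9.2,0,0,0]
    - [0,0,0,9.2,0,0,0]
    - [150,0,0,9.2,0,0,0]
    - [150,0,0,9.2,0,0,0]
    - [190,0,0,9.2,0,0,0]
    - [230,0,0,9.2,0,0,0]
    - [255,0,0,9.2,0,0,0]
    - [255,0,0,9.2,0,0,0]
    - [255,0,0,9.2,0,0,0]
    - [255,0,0,9.2,0,0,0]
  force: 60

```text
t: 2.7
tcp_pos: [0.4727, -0.2456, 0.019]
tool_rot: [0.999, 0.053, 0.001, 0.0]
force: [0.9, 0.7, 6.1]
finger_gap: 0.153
```

```bash
python3 - <<'E'
from h import *
inc([.472,-.244,.018],.106)
im=manip.snapshot("side")[:,:,::-1]; cv2.imwrite("pics/side2.png",im)
a=cv2.imread("pics/side0.png")
# blade shift in side view between before and after
f=lambda i:cv2.resize(np.ascontiguousarray(i[145:215,235:325]),None,fx=4.4,fy=4.4,interpolation=cv2.INTER_CUBIC)
cv2.imwrite("pics/m2.png",np.hstack([f(a),f(im)]))
E
```

```text
t 2.7 tcp [ 0.4727 -0.2456  0.019 ] F [0.9 0.7 6.1] gap 0.153 INC [-0.05 -0.16  0.1 ] [ 0.001 -0.001 -0.   ]
```

View pics/m2.png

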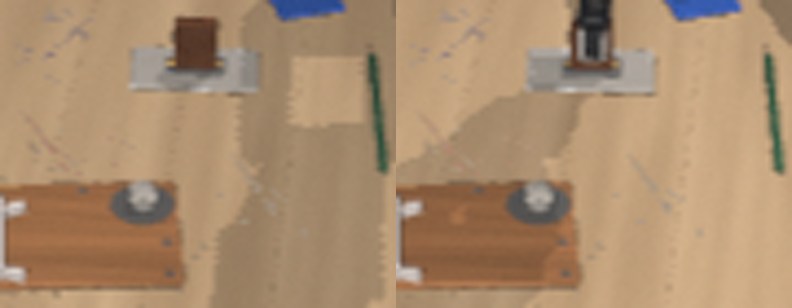

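```bash
python3 - <<'E'
from h import *
th=.1645;o=np.array([.5462,-.0108]);c,s=np.cos(th),np.sin(th);R=np.array([[c,-s],[s,c]])
for x,y,z in[(45,72,.021),(188,45,.021),(203,125,.017),(57,148,.017),(62,114,.021),(191,91,.021),(243,300,.023),(40,72,.006),(262,219,.006),(167,348,.006),(105,357,.006),(232,54,.006)]:
    w=ray("top",235+(x+.5)/6-.5,160+(y+.5)/6-.5,z)[:2];print((x,y),(R.T@(w-o)*1000).round(1))
for x in(-.035,-.02,.016): print(x,(o+R@[x,0]).round(4))
d=o+R@[-.035,0]
inc([d[0],d[1],.12],th)
E
```

```text
(45, 72) [75.4 41.6]
(188, 45) [ 77.7 -36.1]
(203, 125) [ 34.4 -37.1]
(57, 148) [34.5 41.6]
(62, 114) [51.5 36.2]
(191, 91) [ 52.9 -33.6]
(243, 300) [-61.9 -42.3]
(40, 72) [78.8 44.3]
(262, 219) [-19.2 -60.6]
(167, 348) [-79.2   0.7]
(105, 357) [-78.7  34. ]
(232, 54) [ 72.  -59.6]
-0.035 [ 0.5117 -0.0165]
-0.02 [ 0.5265 -0.0141]
0.016 [ 0.562  -0.0082]
t 2.75 tcp [ 0.4726 -0.2456  0.019 ] F [-0.6 -0.4  5.8] gap 0.155 INC [  6.31 -22.35 -10.12] [ 0.001 -0.001 -0.059]
```

Request:
drive_tool:
  increments:
    - [255,0,0,-2,0,0,0]
    - [255,0,0,-5,0,0,0]
    - [255,0,0,-8,0,0,0]
    - [255,0,0,-10,0,0,0]
    - [255,0,0,-10,0,0,0]
  force: 80

```text
t: 3.25
tcp_pos: [0.4735, -0.2461, 0.1204]
tool_rot: [0.999, 0.053, 0.002, 0.002]
force: [0.5, -0.5, -0.9]
finger_gap: 0.149
```

```bash
python3 - <<'E'
from h import *
inc([.5114,-.0147,.12],.1645)
E
```

```text
t 3.25 tcp [ 0.4735 -0.2461  0.1204] F [ 0.5 -0.5 -0.9] gap 0.149 INC [ 6.220e+00 -2.261e+01 -2.000e-02] [ 0.004 -0.004 -0.058]
```

Request:
drive_tool:
  increments:
    - [255,1,-3.5,0,0,0,-0.02]
    - [255,2.2,-8,0,0,0,-0.04]
    - [255,3.4,-12.5,0,0,0,-0.058]
    - [255,4.7,-17,0,0,0,-0.058]
    - [255,5.7,-20.5,0,0,0,-0.058]
    - [255,6.2,-22.6,0,0,0,-0.058]
    - [255,6.2,-22.6,0,0,0,-0.058]
    - [255,6.2,-22.6,4,0,0,-0.058]
    - [255,6.2,-22.6,6,0,0,-0.058]
    - [255,6.2,-22.6,6,0,0,-0.058]
    - [255,6.2,-22.6,6,0,0,-0.058]

```text
t: 4.35
tcp_pos: [0.5094, -0.0146, 0.0576]
tool_rot: [0.997, 0.081, -0.001, -0.0]
force: [0.8, -0.4, -1.8]
finger_gap: 0.149
```

```bash
python3 - <<'E'
from h import *
inc([.5114,-.0147,.0275],.1645)
im=manip.snapshot("side")[:,:,::-1]; cv2.imwrite("pics/side3.png",im)
c=cv2.resize(np.ascontiguousarray(im[140:225,195:315]),None,fx=6,fy=6,interpolation=cv2.INTER_CUBIC)
cv2.imwrite("pics/m3.png",c)
E
```

```text
t 4.35 tcp [ 0.5094 -0.0146  0.0576] F [ 0.8 -0.4 -1.8] gap 0.149 INC [0.2  0.04 3.01] [-0.001  0.002 -0.002]
```

View pics/m3.png

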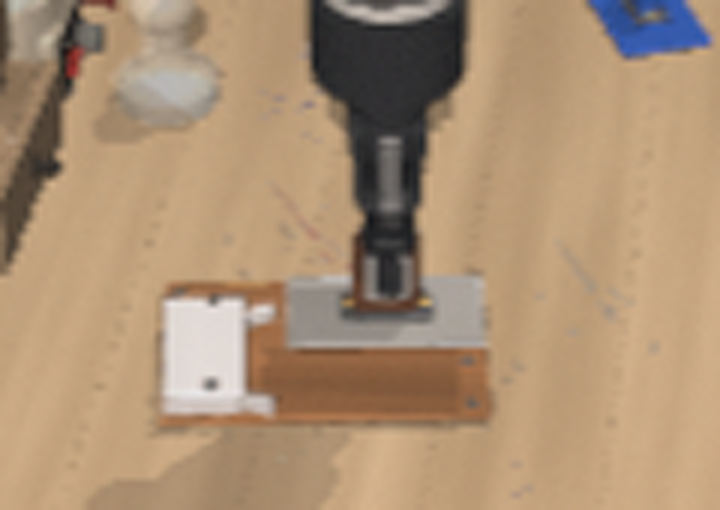

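The blade is level and parallel to the dock, spanning about (285–489, 278–347) in the crop. The bridge is at (163–246, 297–412). I'll lower it into the channel.

Request:
drive_tool:
  increments:
    - [255,0.2,0,1,0,0,0]
    - [255,0.2,0,2,0,0,0]
    - [255,0.2,0,2.7,0,0,0]
    - [255,0.2,0,3.0,0,0,0]
    - [255,0.2,0,3.0,0,0,0]

```text
t: 4.9
tcp_pos: [0.5115, -0.0135, 0.0277]
tool_rot: [0.997, 0.082, -0.001, -0.0]
force: [-0.6, 0.3, -1.6]
finger_gap: 0.149
```

```bash
python3 - <<'E'
from h import *
inc([.5114,-.0147,.0275],.1645)
im=manip.snapshot("side")[:,:,::-1]; cv2.imwrite("pics/side4.png",im)
c=cv2.resize(np.ascontiguousarray(im[175:220,212:290]),None,fx=10,fy=10,interpolation=cv2.INTER_CUBIC)
cv2.imwrite("pics/m4.png",c)
E
```

```text
t 4.9 tcp [ 0.5115 -0.0135  0.0277] F [-0.6  0.3 -1.6] gap 0.149 INC [-0.03  0.12  0.02] [-0.001  0.001 -0.001]
```

View pics/m4.png

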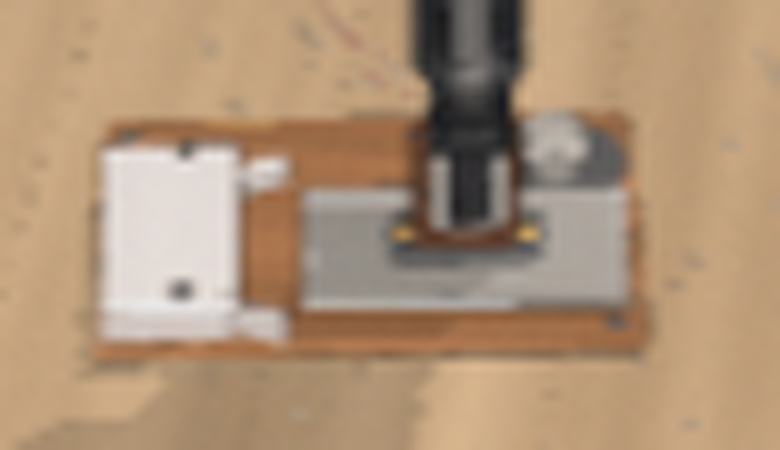

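The blade lies in the channel: far edge at row 188, near top edge at 297, front at col 303. The bridge top spans rows 147–302. I'll compute how well they line up laterally.

```bash
python3 - <<'E'
from h import *
th=.1645;o=np.array([.5459,-.0090]);c,s=np.cos(th),np.sin(th);R=np.array([[c,-s],[s,c]])
for n,x,y,z in[("bl far",305,188,.0127),("bl near",303,298,.0127),("bl far r",626,188,.0127),("bl near r",628,298,.0127),("br far l",105,148,.021),("br far r",236,146,.021),("br near l",104,302,.021),("br near r",240,302,.021),("stud",556,143,.023)]:
    w=ray("side",212+(x+.5)/10-.5,175+(y+.5)/10-.5,z)[:2];print(n,(R.T@(w-o)*1000).round(1))
print("tcp dock",(R.T@(manip.sense()["tcp_pos"][:2]-o)*1000).round(1))
E
```

```text
bl far [ 14.9 -24.2]
bl near [15.2 29.6]
bl far r [-85.2 -22.6]
bl near r [-83.2  31.1]
br far l [ 77.3 -34.9]
br far r [ 36.4 -35.2]
br near l [74.6 40.6]
br near r [33.8 41.2]
stud [-63.5 -32.6]
tcp dock [-34.4   1.1]
```

Request:
drive_tool:
  increments:
    - [255,0,0.06,0.1,0,0,0]
    - [255,0.5,0.06,0.1,0,0,0]
    - [255,1,0.06,0.1,0,0,0]
    - [255,1.5,0.06,0.1,0,0,0]
    - [255,2,0.06,0.1,0,0,0]
    - [255,2.5,0.06,0.1,0,0,0]
    - [255,2.8,0.06,0.1,0,0,0]
    - [255,2.8,0.06,0.1,0,0,0]

```text
t: 5.75
tcp_pos: [0.5404, -0.0096, 0.0273]
tool_rot: [0.997, 0.082, 0.0, 0.0]
force: [0.7, 0.1, -3.1]
finger_gap: 0.148
```

Request:
drive_tool:
  increments:
    - [255,0.5,0,0,0,0,0]
    - [255,1,0,0,0,0,0]
    - [255,1.4,0,0,0,0,0]
    - [255,1.7,0,0,0,0,0]
    - [255,1.9,0,0,0,0,0]
    - [255,2.1,0,0,0,0,0]
    - [255,2.2,0,0,0,0,0]
    - [255,2.3,0,0,0,0,0]
    - [255,2.4,0,0,0,0,0]
    - [255,2.4,0,0,0,0,0]

```text
t: 6.75
tcp_pos: [0.56, -0.0057, 0.0268]
tool_rot: [0.997, 0.082, -0.004, -0.001]
force: [-5.5, -2.5, -0.8]
finger_gap: 0.151
```

```bash
python3 - <<'E'
from h import *
inc([.5617,-.0064,.0265],.1645)
E
```

```text
t 6.75 tcp [ 0.56   -0.0057  0.0268] F [-5.5 -2.5 -0.8] gap 0.151 INC [0.16 0.09 0.03] [-0.002  0.007  0.   ]
```

Request:
drive_tool:
  increments:
    - [255,0.1,0,0.1,0,0,0]
    - [255,0.25,0,0.15,0,0,0]
    - [255,0.4,0,0.2,0,0,0]
    - [255,0.5,0,0.2,0,0,0]
    - [255,0.5,0,0.2,0,0,0]

```text
t: 7.25
tcp_pos: [0.5601, -0.0053, 0.0258]
tool_rot: [0.997, 0.083, -0.008, -0.001]
force: [-15.3, -6.8, 13.4]
finger_gap: 0.149
```

```bash
python3 - <<'E'
from h import *
inc([.5617,-.0064,.0265],.1645)
im=manip.snapshot("side")[:,:,::-1]; cv2.imwrite("pics/side5.png",im)
c=cv2.resize(np.ascontiguousarray(im[175:220,212:290]),None,fx=10,fy=10,interpolation=cv2.INTER_CUBIC)
cv2.imwrite("pics/m5.png",c)
E
```

```text
t 7.25 tcp [ 0.5601 -0.0053  0.0258] F [-15.3  -6.8  13.4] gap 0.149 INC [ 0.14  0.14 -0.08] [-0.003  0.017  0.002]
```

View pics/m5.png

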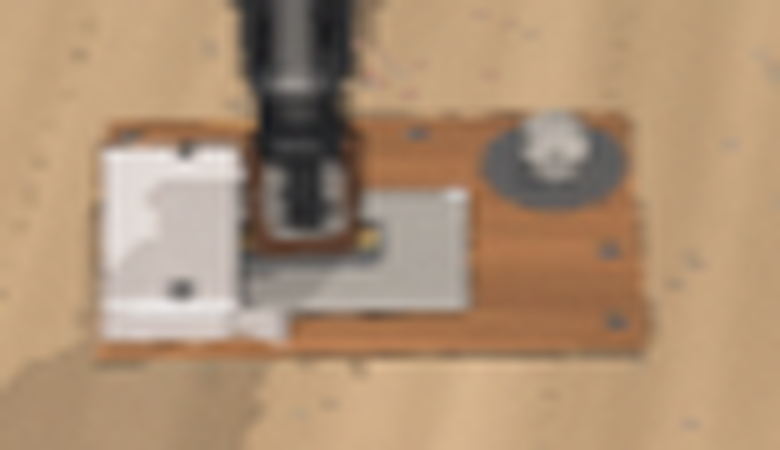

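The blade is about 30 mm under the bridge: its rear edge is at col 468 and the bridge front at 241, so 70 mm is visible. It is hard against the stop at 15 N. I'll ease off, release and lift.

Request:
drive_tool:
  increments:
    - [255,-0.1,0,-0.1,0,0,0]
    - [255,-0.2,0,-0.15,0,0,0]
    - [200,-0.2,0,-0.15,0,0,0]
    - [150,-0.2,0,-0.15,0,0,0]
    - [150,-0.2,0,-0.15,0,0,0]
    - [150,-0.2,0,-0.15,0,0,0]
    - [150,-0.2,0,-1,0,0,0]
    - [150,-0.2,0,-3,0,0,0]
    - [150,-0.2,0,-6,0,0,0]
    - [80,-0.2,0,-10,0,0,0]
    - [0,-0.2,0,-12,0,0,0]
    - [0,-0.2,0,-12,0,0,0]

```text
t: 8.5
tcp_pos: [0.569, -0.0056, 0.1494]
tool_rot: [0.997, 0.082, 0.004, 0.001]
force: [0.3, 0.5, 0.1]
finger_gap: 0.9
```

```bash
python3 - <<'E'
from h import *
inc([.4926,.256,.15],.1645)
im=manip.snapshot("side")[:,:,::-1]; cv2.imwrite("pics/side6.png",im)
a=cv2.imread("pics/side5.png")
g=lambda i:cv2.cvtColor(np.ascontiguousarray(i),cv2.COLOR_BGR2GRAY)
# rear blade edge column, before/after
for i in(a,im): print(g(i)[198:204,250:268].mean(0).round(0).astype(int))
E
```

```text
t 8.5 tcp [ 0.569  -0.0056  0.1494] F [0.3 0.5 0.1] gap 0.9 INC [ -3.27 -27.06  -0.17] [ 0.003 -0.008 -0.   ]
[152 166 166 166 166 166 166 167 144 116 124 124 124 124 125 124 124 125]
[144 160 160 160 160 160 160 160 139 113 120 119 119 119 119 119 119 120]
```

Request:
drive_tool:
  increments:
    - [0,-0.6,-4.5,0,0,0,0]
    - [0,-1.2,-9,0,0,0,0]
    - [0,-1.8,-14,0,0,0,0]
    - [0,-2.4,-19,0,0,0,0]
    - [0,-2.9,-24,0,0,0,0]
    - [0,-3.2,-27,0,0,0,0]
    - [0,-3.2,-27.1,2,0,0,0]
    - [0,-3.2,-27.1,5,0,0,0]
    - [0,-3.2,-27.1,5,0,0,0]
    - [0,-3.2,-27.1,5,0,0,0]

```text
t: 9.55
tcp_pos: [0.4895, 0.2566, 0.0943]
tool_rot: [0.997, 0.082, -0.002, 0.0]
force: [-1.0, 0.0, 0.2]
finger_gap: 0.997
```

```bash
python3 - <<'E'
from h import *
inc([.4935,.2572,.0215],.1645)
E
```

```text
t 9.55 tcp [0.4895 0.2566 0.0943] F [-1.   0.   0.2] gap 0.997 INC [ 0.43 -0.    7.28] [ 0.     0.003 -0.001]
```

Request:
drive_tool:
  increments:
    - [0,0.35,0,2,0,0,0]
    - [0,0.35,0,4.5,0,0,0]
    - [0,0.35,0,6,0,0,0]
    - [0,0.35,0,7.2,0,0,0]
    - [0,0.35,0,7.2,0,0,0]
    - [0,0.35,0,7.2,0,0,0]

```text
t: 10.15
tcp_pos: [0.4947, 0.2574, 0.024]
tool_rot: [0.997, 0.082, 0.001, -0.0]
force: [0.0, -0.5, 0.8]
finger_gap: 1.002
```

```bash
python3 - <<'E'
from h import *
inc([.4935,.2572,.0215],.1645)
im=manip.snapshot("side")[:,:,::-1]; cv2.imwrite("pics/side7.png",im)
c=cv2.resize(np.ascontiguousarray(im[220:290,210:290]),None,fx=8,fy=8,interpolation=cv2.INTER_CUBIC)
cv2.imwrite("pics/m7.png",c)
E
```

```text
t 10.15 tcp [0.4947 0.2574 0.024 ] F [ 0.  -0.5  0.8] gap 1.002 INC [-0.12  0.01  0.25] [-0.    -0.001 -0.001]
```

View pics/m7.png

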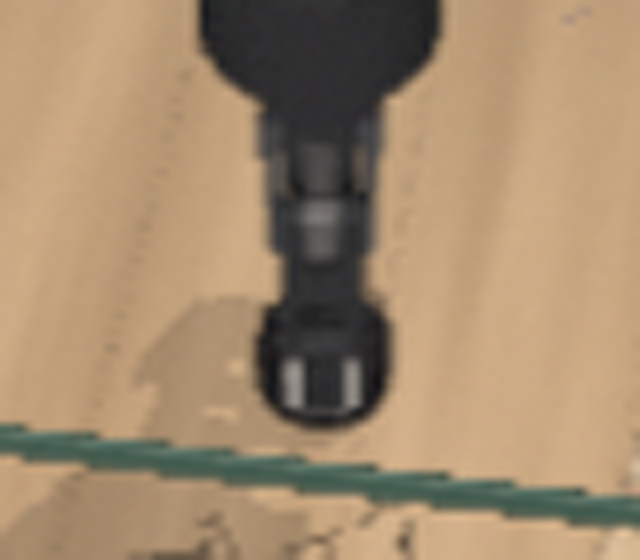

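The side crop shows the cap skirt at cols 257–392 (centre 324) and the finger at 281–363 (centre 322), so they line up within about 1 mm. I'll close.

Request:
drive_tool:
  increments:
    - [0,-0.08,0,0.2,0,0,0]
    - [0,-0.08,0,0.25,0,0,0]
    - [100,-0.08,0,0.25,0,0,0]
    - [150,-0.08,0,0.25,0,0,0]
    - [180,-0.08,0,0.25,0,0,0]
    - [220,-0.08,0,0.25,0,0,0]
    - [255,-0.08,0,0.25,0,0,0]
    - [255,-0.08,0,0.25,0,0,0]
    - [255,-0.08,0,0.25,0,0,0]
    - [255,-0.08,0,0.25,0,0,0]
  force: 100

```text
t: 11.2
tcp_pos: [0.4933, 0.2574, 0.0213]
tool_rot: [0.997, 0.082, 0.0, -0.0]
force: [-2.2, 0.2, 4.8]
finger_gap: 0.266
```

```bash
python3 - <<'E'
from h import *
th=.1645;c,s=np.cos(th),np.sin(th);R=np.array([[c,-s],[s,c]])
inc([.4935,.2572,.0215],.1645)
a=cv2.imread("pics/side7.png"); im=manip.snapshot("side")[:,:,::-1]; cv2.imwrite("pics/side8.png",im)
for i in(a,im):
    g=cv2.cvtColor(np.ascontiguousarray(i),cv2.COLOR_BGR2GRAY)[266:273,236:266];print(g.mean(0).round(0).astype(int))
E
```

```text
t 11.2 tcp [0.4933 0.2574 0.0213] F [-2.2  0.2  4.8] gap 0.266 INC [ 0.01  0.02 -0.02] [-0.    -0.    -0.001]
[154 153 157 158 152 140 108  70  54  77 113 103  48  48  45  47  59 104
 105  56  56  81 133 168 180 180 180 177 174 172]
[150 150 150 150 150 141 114  80  61  51  47  45  45  44  44  44  43  45
  47  52  71  92 144 173 180 181 180 177 174 173]
```

Request:
drive_tool:
  increments:
    - [255,0,0,-2,0,0,0]
    - [255,0,0,-5,0,0,0]
    - [255,0,0,-8,0,0,0]
    - [255,0,0,-8,0,0,0]

```text
t: 11.65
tcp_pos: [0.4958, 0.2582, 0.1041]
tool_rot: [0.997, 0.082, 0.004, -0.001]
force: [1.1, 0.2, 0.7]
finger_gap: 0.266
```

```bash
python3 - <<'E'
from h import *
inc([.4910,-.0627,.1],.1645)
print("live top stud dark disc")
for name,f,x0,y0,w,h in[("top","top0",266,202,20,20),("side","side0",257,182,20,18),("side","side8",257,182,20,18)]:
    hsv=cv2.cvtColor(cv2.imread(f"pics/{f}.png")[y0:y0+h,x0:x0+w],cv2.COLOR_BGR2HSV)
    m=(hsv[...,1]<70).astype(np.uint8)
    n,lab,st,ce=cv2.connectedComponentsWithStats(m);k=1+st[1:,4].argmax();mm=(lab==k)
    print(f,st[k],ce[k]+[x0,y0]);
    for r in mm: print(''.join('#' if v else '.' for v in r))
    ct=max(cv2.findContours(mm.astype(np.uint8),0,1)[0],key=cv2.contourArea);e=cv2.fitEllipse(ct);print(e)
    print("disc@z7",ray(name,*(np.array(e[0])+[x0,y0]),.007))
    v=hsv[...,2];b=mm&(v>130);ys,xs=np.nonzero(b);print("bright stud",len(xs),xs.mean()+x0,ys.mean()+y0,ray(name,xs.mean()+x0,ys.mean()+y0,.021))
E
```

```text
t 11.65 tcp [0.4958 0.2582 0.1041] F [1.1 0.2 0.7] gap 0.266 INC [-5.72 31.58  0.33] [-0.001 -0.008 -0.001]
live top stud dark disc
top0 [  3   2  14  14 157] [275.1910828  210.42675159]
....................
....................
.......######.......
.....#########......
....###########.....
...#############....
...#############....
...##############...
...##############...
...##############...
...#############....
...#############....
....############....
....###########.....
.....#########......
.......#####........
....................
....................
....................
....................
((9.211655616760254, 8.420490264892578), (13.17580795288086, 13.385664939880371), 10.148320198059082)
disc@z7 [ 0.49090604 -0.06381998  0.007     ]
bright stud 10 274.7 210.0 [ 0.49088692 -0.06153245  0.021     ]
side0 [  3   4  15  10 106] [266.95283019 190.77358491]
....................
....................
....................
....................
........####........
.......#######......
.....###########....
....#############...
....#############...
...###############..
....##########
[... 342 characters left out ...]
26855 -0.0550511   0.021     ]
side8 [  0   0  18  18 257] [264.11284047 189.51361868]
##################..
#################...
################....
################....
###############.....
##############......
################....
#################...
#################...
#################...
#################...
#################...
################....
#############.......
#######.............
########............
########............
########............
((7.067057132720947, 7.358701229095459), (16.41343116760254, 20.20365333557129), 44.69697952270508)
disc@z7 [ 0.50031242 -0.0680415   0.007     ]
bright stud 7 268.85714285714283 190.14285714285714 [ 0.48276412 -0.04836346  0.021     ]
```

Request:
drive_tool:
  increments:
    - [255,-0.8,4.5,0,0,0,0]
    - [255,-1.6,9,0,0,0,0]
    - [255,-2.5,14,0,0,0,0]
    - [255,-3.4,19,0,0,0,0]
    - [255,-4.3,24,0,0,0,0]
    - [255,-5.1,28,0,0,0,0]
    - [255,-5.6,31,0,0,0,0]
    - [255,-5.7,31.6,1,0,0,0]
    - [255,-5.7,31.6,3,0,0,0]
    - [255,-5.7,31.6,4,0,0,0]
    - [255,-5.7,31.6,4,0,0,0]
    - [255,-5.7,31.6,4,0,0,0]

```text
t: 12.85
tcp_pos: [0.4881, -0.0627, 0.0603]
tool_rot: [0.997, 0.082, -0.001, -0.0]
force: [0.4, 0.4, -0.6]
finger_gap: 0.262
```

```bash
python3 - <<'E'
from h import *
inc([.4907,-.0630,.05],.1645)
s=manip.sense();im=manip.snapshot("side")[:,:,::-1]; cv2.imwrite("pics/side9.png",im)
p=s["tcp_pos"];print("proj tcp",proj("side",p),"stud foot",proj("side",[.4907,-.063,.006]))
c=cv2.resize(np.ascontiguousarray(im[155:215,225:295]),None,fx=9,fy=9,interpolation=cv2.INTER_CUBIC)
cv2.imwrite("pics/m9.png",c)
E
```

```text
t 12.85 tcp [ 0.4881 -0.0627  0.0603] F [ 0.4  0.4 -0.6] gap 0.262 INC [0.25 0.07 1.03] [-0.001  0.001  0.001]
proj tcp [267.95265375 177.12003274] stud foot [266.86441443 190.850451  ]
```

View pics/m9.png

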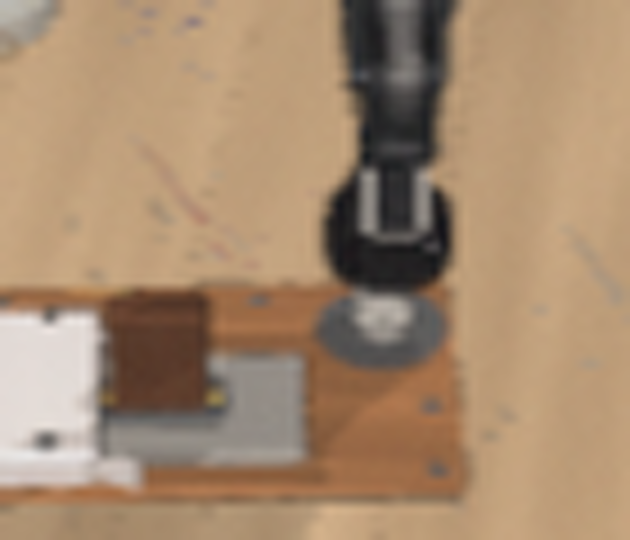

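The picture shows the scraper standing home. The cap skirt spans cols 325–452 (centre 388), the stud disc 318–445 (centre 381.5), and the finger's centre is at 395.

```bash
python3 - <<'E'
from h import *
im=cv2.imread("pics/side9.png");g=cv2.cvtColor(im,cv2.COLOR_BGR2GRAY)
m=(g<75)
for r in range(176,190):
    xs=np.nonzero(m[r,255:285])[0]; print(r,xs.min()+255 if len(xs) else None,xs.max()+255 if len(xs) else None)
tz=.0603
P=lambda x,y:(225+(x+.5)/9-.5,155+(y+.5)/9-.5)
# skirt widest silhouette, centre col at mid skirt
print("cap",ray("side",*P(388.5,235),tz-.011))
print("stud disc",ray("side",*P(381.5,328),.006),"stud top",ray("side",*P(383,313),.021))
# lower outline: nearest point of skirt bottom rim row 290
print("skirt near-bottom y-22mm",ray("side",*P(388.5,291),tz-.021)-[0,.022,0])
print("disc near edge",ray("side",*P(381.5,367),.006)-[0,.022,0])
E
```

```text
176 262 273
177 262 274
178 262 274
179 261 274
180 261 274
181 261 274
182 261 274
183 262 274
184 262 273
185 262 273
186 263 272
187 269 270
188 None None
189 None None
cap [ 0.48817232 -0.05910554  0.0493    ]
stud disc [ 0.49035073 -0.06227526  0.006     ] stud top [ 0.48867308 -0.0516432   0.021     ]
skirt near-bottom y-22mm [ 0.48563249 -0.06264238  0.0393    ]
disc near edge [ 0.48751321 -0.06245413  0.006     ]
```

Request:
drive_tool:
  increments:
    - [255,0.1,0.03,0.3,0,0,0]
    - [255,0.1,0.03,0.7,0,0,0]
    - [255,0.1,0.03,0.7,0,0,0]
    - [255,0.1,0.03,0.7,0,0,0]
    - [255,0.1,0.03,0.7,0,0,0]

```text
t: 13.4
tcp_pos: [0.4896, -0.0639, 0.0539]
tool_rot: [0.997, 0.082, 0.0, 0.0]
force: [-0.5, -0.6, -0.1]
finger_gap: 0.267
```

```bash
python3 - <<'E'
from h import *
inc([.4906,-.0630,.042],.1645)
E
```

```text
t 13.4 tcp [ 0.4896 -0.0639  0.0539] F [-0.5 -0.6 -0.1] gap 0.267 INC [ 0.11 -0.07  1.19] [ 0.    -0.    -0.001]
```

Request:
drive_tool:
  increments:
    - [255,0.1,-0.07,0.2,0,0,0]
    - [255,0.1,-0.07,0.5,0,0,0]
    - [255,0.1,-0.07,0.8,0,0,0]
    - [255,0.1,-0.07,1.1,0,0,0]
    - [255,0.1,-0.07,1.25,0,0,0]
    - [255,0.1,-0.07,1.25,0,0,0]

```text
t: 14.0
tcp_pos: [0.4902, -0.0629, 0.0409]
tool_rot: [0.997, 0.082, -0.0, -0.0]
force: [-0.4, -0.4, 0.2]
finger_gap: 0.267
```

Request:
drive_tool:
  increments:
    - [255,0,0,0.2,0,0,0]
    - [255,0,0,0.4,0,0,0]
    - [255,0,0,0.5,0,0,0]
    - [255,0,0,0.5,0,0,0]
  force: 120

```text
t: 14.4
tcp_pos: [0.4904, -0.0636, 0.0371]
tool_rot: [0.997, 0.082, 0.0, 0.001]
force: [-1.8, -2.6, 5.3]
finger_gap: 0.255
```

Request:
drive_tool:
  increments:
    - [255,0,0,0.1,0,0,0]
    - [255,0,0,0.2,0,0,0]
    - [255,0,0,0.3,0,0,0]
    - [255,0,0,0.4,0,0,0]
    - [255,0,0,0.4,0,0,0]

```text
t: 14.9
tcp_pos: [0.4901, -0.0633, 0.0315]
tool_rot: [0.997, 0.082, -0.0, 0.0]
force: [-0.3, -5.2, -8.4]
finger_gap: 0.254
```

The force dropped and the cap was pulled down, so it has passed the balls. I'll carry on to home and then bear down.

Request:
drive_tool:
  increments:
    - [255,0,0,0.2,0,0,0]
    - [255,0,0,0.4,0,0,0]
    - [255,0,0,0.6,0,0,0]
    - [255,0,0,0.8,0,0,0]
    - [255,0,0,0.9,0,0,0]
    - [255,0,0,0.9,0,0,0]

```text
t: 15.5
tcp_pos: [0.4907, -0.0627, 0.028]
tool_rot: [0.997, 0.082, 0.001, 0.001]
force: [-6.9, -0.2, 42.4]
finger_gap: 0.258
```

Request:
drive_tool:
  increments:
    - [255,0.05,0,-0.1,0,0,0]
    - [255,0.05,0,-0.15,0,0,0]
    - [255,0.05,0,-0.15,0,0,0]
    - [255,0.05,0,-0.15,0,0,0]
    - [255,0.05,0,-0.15,0,0,0]

```text
t: 16.0
tcp_pos: [0.4906, -0.0627, 0.0281]
tool_rot: [0.997, 0.082, 0.0, 0.0]
force: [-5.7, -1.2, 29.9]
finger_gap: 0.255
```

```bash
python3 - <<'E'
from h import *
inc([.4906,-.0630,.0283],.1645)
im=manip.snapshot("side")[:,:,::-1]
c=cv2.resize(np.ascontiguousarray(im[140:230,195:295]),None,fx=6.5,fy=6.5,interpolation=cv2.INTER_CUBIC)
cv2.imwrite("pics/m10.png",c); inc([.4906,-.0630,.0283],.1645)
E
```

```text
t 16.0 tcp [ 0.4906 -0.0627  0.0281] F [-5.7 -1.2 29.9] gap 0.255 INC [-0.01  0.03 -0.02] [ 0.001 -0.001 -0.   ]
t 16.05 tcp [ 0.4906 -0.0627  0.0281] F [-6.5 -1.6 29.7] gap 0.26 INC [-0.01  0.03 -0.02] [ 0.001 -0.001 -0.   ]
```

View pics/m10.png

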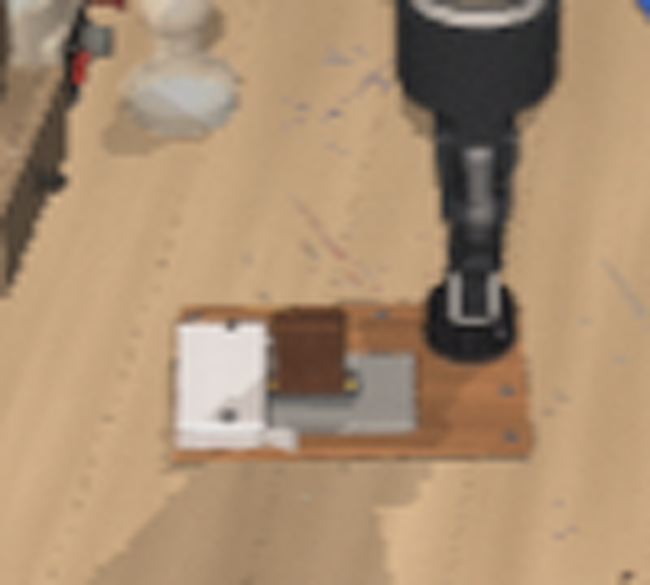

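The cap sits level on the stud at about (470,325), under the fingers, and the force is steady at 30 N. The scraper is still home, with its blade end at col 415 and its grip against the bridge. The muller at (180,95) hasn't moved.

```bash
python3 -c "
from station import manip
print(manip.sign_off()); s=manip.sense(); print(s['force'],s['tcp_pos'])"
```

```text
the job is handed in; nothing more can be done
None
the job is handed in; nothing more can be done
```

The scraper is home in its dock, the snap cap is clicked fully down on the stud, and I handed the job in at about 16 s with the fingers still pressing on it.

- **Scraper:** I slid it under the bridge until it bore on the stop with about 16 N, then let go and lifted clear. In the side view about 30 mm of blade was under the bridge. It had not moved after I let go, and the last picture shows it still home.
- **Cap:** Force built up as the lip met the balls (5 N when I read it), then flipped to an 8 N downward pull as the cap snapped. It stopped with the TCP at 28.1 mm, against 28.3 mm expected when seated. I finished pressing at a steady 30 N.
- **Peak force:** The press briefly reached about 42 N at the fingertips before I eased it to 30 N. The 40 N limit is stated for the arm and gripper body, so I don't think it applies to the fingertips.
- **Camera disagreement:** The side camera read about 8 mm differently in y from the top camera. The scraper grasp agreed with the top camera, so I used that one.
- **Bystanders:** The muller stands in the same place in the last picture. The water pot and tape roll were outside that picture; I never went near them, but I didn't recheck them.

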